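# Clear the leaf-craft stand into the orange tray

### The job

Clear the low wooden work stand: slide the orange tray squarely up against the stand's end, then push the utility knife, the stapler and the yellow cord reel off that end into the tray, one at a time. Push and slide only, lift neither the tray nor the things; leave the tray by the stand with all three lying inside it, none still leaning on the stand, and do not disturb the stem bundle, the pin bowl or the spray bottle.

Things in the scene. Friction and masses are not known exactly. Their poses are not given: they have to be found in the camera images.
- stand: low work stand of pale wood, fixed to the table: flat top 240 (its x) by 400 (its y) mm, top surface 100 mm above the table. Origin at the centre of its underside at table height, z up. Its -y end is the end facing the orange tray; under that end a board flush with the edge goes down to the table, so that a tray can be pushed flat against it.
- stand_edge (a point): middle of the top edge of the stand's -y end, 100 mm above the table; axes parallel to the stand's (its -y points out over the tray)
- tray: loose orange plastic open tray, outside 280 (its x) by 200 (its y) by 90 mm high, walls and floor 5 mm, 0.6 kg; its rim is 10 mm below the stand's top. Origin at the centre of its underside, z up. It starts 50 to 100 mm clear of the stand's -y end (measured at its middle), up to 0.2 rad askew, and slides on the table. Touching squarely, its origin is 100 mm out from stand_edge.
- cutter: closed utility knife lying flat on the stand: solid red body with a black slide, steel nose towards its +x, blade drawn in; 160 (x) by 32 (y) by 18 mm thick, about 0.15 kg. Origin at the centre of its underside, centre of mass within 8 mm of it
- cutter_mid (a point): centre of the utility knife, 9 mm above its underside
- stapler: purple and black desk stapler standing on its base, 140 (x) by 36 (y) by 48 mm high, about 0.2 kg. Origin at the centre of its underside
- stapler_mid (a point): centre of the stapler, 24 mm above its underside
- reel: reel of yellow cord with white flanges lying flat (axis upright), diameter 76, height 30 mm, about 0.15 kg. Origin at the centre of its underside
- reel_mid (a point): centre of the reel, 15 mm above its underside
- stems: bystander, loose: bundle of seven green cut stems with pale tops, 79 mm across, 75 mm high, standing on the table. Origin at the centre of its underside
- pin_bowl: bystander, loose: white bowl of pins, 90 mm across, 45 mm high, on the table. Origin at the centre of its underside
- sprayer: bystander, loose: purple spray bottle with a white head, 64 mm across, 170 mm high, on the table. Origin at the centre of its underside

How it is judged (in metres and radians):
On the way, in this order (a step that is already met when the one before it is completed fails the run):
1. the tray stands squarely against the stand's end: gap under 12 mm at its middle, within 0.08 rad, sideways within 45 mm (y of tray in the frame of stand_edge above -0.112 m and angle between the x axis of tray and the x axis of stand, either way round below 0.08 rad and x of tray in the frame of stand_edge between -0.045 and 0.045 m), for 0.2 s.
2. a first thing lies in the tray (((x of cutter_mid in the frame of tray between -0.133 and 0.133 m and y of cutter_mid in the frame of tray between -0.094 and 0.094 m and z of cutter_mid in the frame of tray below 0.09 m) or (x of stapler_mid in the frame of tray between -0.133 and 0.133 m and y of stapler_mid in the frame of tray between -0.094 and 0.094 m and z of stapler_mid in the frame of tray below 0.09 m) or (x of reel_mid in the frame of tray between -0.133 and 0.133 m and y of reel_mid in the frame of tray between -0.094 and 0.094 m and z of reel_mid in the frame of tray below 0.09 m))), for 0.2 s.
3. a second thing lies in the tray ((((x of cutter_mid in the frame of tray between -0.133 and 0.133 m and y of cutter_mid in the frame of tray between -0.094 and 0.094 m and z of cutter_mid in the frame of tray below 0.09 m) and (x of stapler_mid in the frame of tray between -0.133 and 0.133 m and y of stapler_mid in the frame of tray between -0.094 and 0.094 m and z of stapler_mid in the frame of tray below 0.09 m)) or ((x of cutter_mid in the frame of tray between -0.133 and 0.133 m and y of cutter_mid in the frame of tray between -0.094 and 0.094 m and z of cutter_mid in the frame of tray below 0.09 m) and (x of reel_mid in the frame of tray between -0.133 and 0.133 m and y of reel_mid in the frame of tray between -0.094 and 0.094 m and z of reel_mid in the frame of tray below 0.09 m)) or ((x of stapler_mid in the frame of tray between -0.133 and 0.133 m and y of stapler_mid in the frame of tray between -0.094 and 0.094 m and z of stapler_mid in the frame of tray below 0.09 m) and (x of reel_mid in the frame of tray between -0.133 and 0.133 m and y of reel_mid in the frame of tray between -0.094 and 0.094 m and z of reel_mid in the frame of tray below 0.09 m)))), for 0.2 s.
4. all three lie in the tray (x of cutter_mid in the frame of tray between -0.133 and 0.133 m and y of cutter_mid in the frame of tray between -0.094 and 0.094 m and z of each of cutter_mid, stapler_mid, reel_mid in the frame of tray below 0.09 m and x of stapler_mid in the frame of tray between -0.133 and 0.133 m and y of stapler_mid in the frame of tray between -0.094 and 0.094 m and x of reel_mid in the frame of tray between -0.133 and 0.133 m and y of reel_mid in the frame of tray between -0.094 and 0.094 m), for 0.2 s.
At the end, for the whole second after the job is handed in: All three middles lie inside the tray (within 133 by 94 mm of its centre, below its rim), none touching the stand; the tray is flat on the table, within 40 mm of the stand's end, 0.25 rad of square and 80 mm sideways; tray and things at rest (all of step 4 and contact force between each of cutter, stapler, reel and stand below 0.05 N and y of tray in the frame of stand_edge above -0.14 m and angle between the x axis of tray and the x axis of stand, either way round below 0.25 rad and x of tray in the frame of stand_edge between -0.08 and 0.08 m and angle between tray's own z axis and vertical below 0.05 rad and height (world z) of tray below 0.008 m and linear speed of each of cutter, stapler, reel, tray below 0.02 m/s).
It fails at once if a thing is lifted: its middle more than 175 mm above the table (75 mm above the stand) (height (world z) of any of cutter_mid, stapler_mid, reel_mid above 0.175 m).
It fails at once if the tray is lifted or tipped: its underside's centre more than 20 mm up, or tilted over 0.2 rad (height (world z) of tray above 0.02 m or angle between tray's own z axis and vertical above 0.2 rad).
It fails at once if the stems is moved more than 20 mm or tipped (distance of stems from where it was at the start of the episode above 0.02 m or angle between stems's own z axis and vertical above 0.3 rad).
It fails at once if the pin bowl is moved more than 20 mm or tipped (distance of pin_bowl from where it was at the start of the episode above 0.02 m or angle between pin_bowl's own z axis and vertical above 0.3 rad).
It fails at once if the sprayer is moved more than 20 mm or tipped (distance of sprayer from where it was at the start of the episode above 0.02 m or angle between sprayer's own z axis and vertical above 0.3 rad).
It also fails if it takes over 72 s, if anything falls off the work surface, if the arm or the gripper's body presses on something with over 40 N, if the wrist force passes 120 N, or if a joint passes its speed limit or range.

### The arm

A 6-joint arm with a two-finger parallel gripper is mounted at the origin on the work surface. World frame = base frame: x ahead of the robot, y to its left, z up, the work surface at z = 0. Lengths are in mm, angles in rad, forces in N, time in s.
With the tool pointing down it reaches from about 300 to 850 mm from the base axis. Payload 5.4 kg.
Tool frame: the origin (TCP) lies midway between the tips of the shut fingers; the grasp point (between the pads) lies grip_depth behind it (grip_depth is the distance from the TCP to the grasp point, in mm); z points along the fingers, y is the line along which they close (so a half turn about z gives the same grasp; the last joint's range is limited). The gripper opens to 85 mm and grips with 20 to 120 N. Pads are 22 mm wide; open, the fingers measure 114 mm over their backs; the gripper's body (76 mm by 85 mm) begins 54 mm behind the grasp point. The pads swing forward as they close: fully open they stand 13 mm farther back than shut.
Start: joints at [-1.366, 0.158, 1.597, -0, 1.386, -0.21], TCP at [231.704, -526.231, 208.999] pointing down, gripper open.
Joint ranges: [-2.91, 2.91], [-0.94, 2.29], [0.18, 2.7], [-1.29, 4.43], [0.17, 2.64], [-3, 3]. Speed limits (rad/s): [2.57, 2.57, 3.14, 3.14, 3.14, 3.14].

### API

Orientations are given as a unit quaternion [w, x, y, z].
In Python, from workcell import * gives the robot as it stands. The module is installed in compiled form; this text tells all that it offers. Calls block until the motion is done:
- move_pose(position, orientation): joint-space move of the TCP to a pose.
- servo_line(position, attitude=None, vel=150): straight line of the TCP; attitude=None keeps the orientation; vel is the mean speed in mm/s.
- set_joints(angles): joint-space move.
- gripper_to(opening): finger opening in mm; the grip force is fixed at half the most; returns when the fingers have stopped.
- pause(seconds).
- solve_ik(position, orientation): joint angles nearest the present ones, or None.
- sense(): the state.
- get_image(name): name is "scene" or "side" or "wrist"; returns a dict with "image" (400x640x3 uint8, red, green, blue), "z_map" (400x640 float32, mm along the optical axis (not along the pixel's ray), 0 where there is no reading), "fx", "fy", "cx", "cy" (pixels), "R" (3x3) and "t" (3): a world point X has camera coordinates R X + t. Camera axes: x right, y down, z forward; pixel columns grow to the right and rows downward; lengths in mm; the calibration is good to about 2 mm. A picture is of the moment at which its call begins.
A pose or a line that the arm cannot do raises IKError and nothing moves.
- close_job(): hands the job in; it is judged then, once.
The state is a dict: "time_s": time; "joint_positions": joint angles; "qd": joint speeds; "joint_torque": joint torques, N m; "ee_pos": TCP position; "orientation": TCP orientation; "force": force on the tool from outside, world axes, zero at the start; "torque": the same for the moment, N m; "width": finger opening in mm; "gripper_force": force on a finger pad.
Only numpy, scipy, OpenCV 4.12 (cv2) and the standard library are available. Lean on these libraries where they do the work, as an engineer would, in place of code of your own. Each camera call takes 0.05 s, during which the arm holds its last target. There are 200 camera calls.

## Working session

There is one attempt and no reset: what is moved stays moved. The work goes in short steps, each a Python script; the robot and the scene stay as the last script left them, time stands still between calls to the robot, and variables do not carry over. Pictures are saved under pics/ and viewed, at most 10 in all, crops included, and the job is handed in when it is done.

```bash
mkdir -p pics
cat > h.py <<'E'
from workcell import *
import numpy as np, cv2
def save(n,f):
    d=get_image(n); cv2.imwrite('pics/'+f,d['image'][:,:,::-1]); np.savez('pics/'+f+'.npz',**d); return d
def cloud(d):
    z=d['z_map']; v,u=np.mgrid[:z.shape[0],:z.shape[1]]
    c=np.stack([(u-d['cx'])/d['fx']*z,(v-d['cy'])/d['fy']*z,z],-1)
    w=(c-d['t'])@d['R']; w[z<=0]=np.nan; return w
E
python3 - <<'E'
from h import *
a=save('scene','a.png');b=save('side','b.png')
for d in(a,b):
    w=cloud(d);print(d['fx'],-d['R'].T@d['t'],np.nanmin(w,(0,1)),np.nanmax(w,(0,1)))
s=sense();print(s['ee_pos'],s['orientation'],s['time_s'],s['width'])
E
```

```text
512.0557062184275 [1368.46118885  -29.70310326 1150.39293494] [-1497.70296665 -1594.52475854  -774.49061162] [ 953.75383207 1953.32632035  449.36275894]
503.56377668662924 [ 511.8728737  -861.66365089  645.54611055] [-819.20889435 -421.32739745 -658.97693321] [1394.42623319 1993.48041245  509.78095839]
[ 231.59319817 -525.67043834  208.13771276] [-8.39696683e-04  9.78566079e-01  2.05931357e-01 -6.51626392e-06] 0.1 85.64690284633687
```

View pics/a.png

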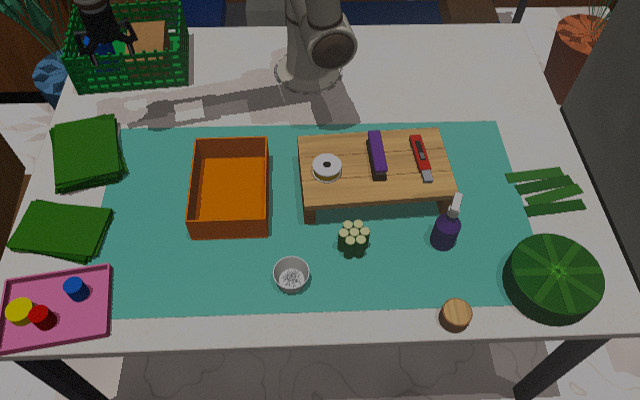

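View pics/b.png

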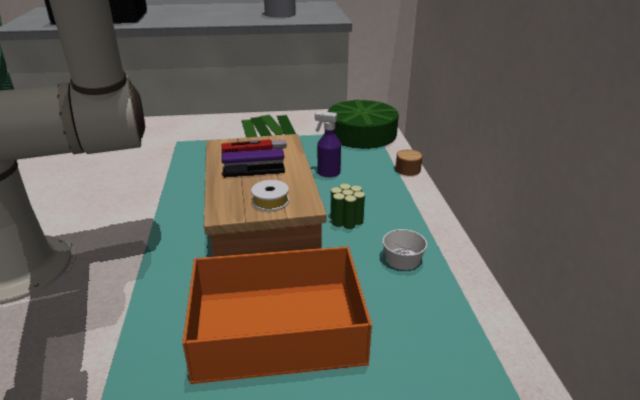

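The scene view shows the tray at (190-270, 137-240) and the stand at (298-453, 128-210). On the stand are the reel (327,167), stapler (377,153) and cutter (422,158). The bystanders are the stems (353,238), bowl (291,274) and sprayer (446,230).

```bash
cat > m.py <<'E'
from h import *
def rect(p):
    r=cv2.minAreaRect(p[:,:2].astype(np.float32)); return np.round(r[0],1),np.round(r[1],1),round(r[2],2)
def measure(d,show=True):
    w=cloud(d); hsv=cv2.cvtColor(d['image'],cv2.COLOR_RGB2HSV); H,S,V=[hsv[...,i].astype(int) for i in range(3)]
    x,y,z=np.moveaxis(w,-1,0); ok=(x>200)&(x<900)&(y>-550)&(y<450)
    out={}
    def add(n,m,op=1):
        m=cv2.morphologyEx((m&ok).astype(np.uint8),cv2.MORPH_OPEN,np.ones((2,2)))
        k,l,st,_=cv2.connectedComponentsWithStats(m)
        if k<2: return
        p=w[l==1+np.argmax(st[1:,4])]; out[n]=(rect(p),np.round(np.percentile(p[:,2],[2,50,98])),len(p))
    add('tray',(H<13)&(S>180)&(z>82)&(z<98)&(y<0))
    add('trayall',(H<13)&(S>180)&(z>-5)&(z<98)&(y<0))
    add('stand',(H>8)&(H<25)&(S<190)&(abs(z-100)<5))
    add('cutter',(((H<6)|(H>174))&(S>150)&(z>105)&(z<130)))
    add('cutter_h',(z>111)&(z<125)&(y>0)&(x<640))
    add('stapler',(z>136)&(z<155)&(x<640))
    add('reel',(z>122)&(z<136)&(S<60)&(x<640))
    add('sprayer',(H>120)&(H<150)&(z>5)&(z<160)&(x>580))
    add('stems',(z>60)&(z<85)&(x>560))
    add('bowl',(z>15)&(z<55)&(x>560)&(S<60)&(y<20))
    if show:
        for k,v in out.items(): print(k,v)
    return out
E
python3 - <<'E'
from m import *
for f in 'ab':
    print(f); measure(dict(np.load(f'pics/{f}.png.npz')))
E
```

```text
a
tray ((array([ 384.8, -282.4]), array([ 5.4, 10.9]), 24.97), array([76., 82., 87.]), 10)
trayall ((array([ 407. , -138.9]), array([62.1, 20. ]), 1.52), array([nan, nan, nan]), 562)
stand ((array([nan, nan]), array([nan,  0.]), nan), array([nan, nan, nan]), 8145)
cutter ((array([472.2, 293.2]), array([125.3,  39.1]), 4.61), array([nan, nan, nan]), 278)
cutter_h ((array([487.8, 293.8]), array([169.9,  39.8]), 5.77), array([nan, nan, nan]), 543)
stapler ((array([471.1, 174.5]), array([179.2,  46.4]), 2.45), array([nan, nan, nan]), 549)
reel ((array([522.1,  39.8]), array([75.9, 80.6]), 4.22), array([104., 130., 135.]), 516)
sprayer ((array([677.8, 355.4]), array([ 49.7, 110.2]), 24.65), array([nan, nan, nan]), 371)
stems ((array([681.5, 113.9]), array([ 53.8, 114.5]), 48.79), array([nan, nan, nan]), 628)
bowl ((array([785. , -58.2]), array([87.1, 90.9]), 7.15), array([nan, nan, nan]), 511)
b
tray ((array([ 529.4, -201.7]), array([301. , 249.3]), 0.79), array([nan, nan, nan]), 2349)
trayall ((array([nan, nan]), array([0., 0.]), 0.0), array([nan, nan, nan]), 21235)
stand ((array([506.4, 268.3]), array([267.5, 607.9]), 3.28), array([nan, nan, nan]), 6170)
cutter ((array([476.9, 232.9]), array([120.6, 116.5]), 6.32), array([nan, nan, nan]), 358)
cutter_h ((array([492., 287.]), array([167.1,  46.3]), 14.75), array([nan, nan, nan]), 488)
stapler ((array([488.9, 206. ]), array([148.4, 117.4]), 3.58), array([132., 147., 151.]), 676)
reel ((array([536.5,  35.9]), array([107.9,  53.8]), 41.84), array([nan, nan, nan]), 603)
sprayer ((array([698.3, 407.2]), array([226.8,  37.9]), 75.05), array([nan, nan, nan]), 898)
stems ((array([ 607.4, -222.5]), array([ 88.5, 195.8]), 0.81), array([nan, nan, nan]), 749)
bowl ((array([805.5, -47. ]), array([124.4,  72.8]), 49.48), array([nan, nan, nan]), 1071)
```

```bash
cat > m.py <<'E'
from h import *
from scipy.optimize import minimize
def proj(d,P):
    c=P@d['R'].T+d['t']; return c[:,:2]/c[:,2:]*[d['fx'],d['fy']]+[d['cx'],d['cy']]
def box(p,L,W,z0,z1,rnd=False):
    if rnd: a=np.arange(0,6.28,.2); q=np.c_[np.cos(a)*L/2,np.sin(a)*L/2]
    else: q=np.array([[1,1],[1,-1],[-1,-1],[-1,1]])*[L/2,W/2]
    c,s=np.cos(p[2]),np.sin(p[2]); q=q@np.array([[c,s],[-s,c]])+p[:2]
    return np.r_[np.c_[q,np.full(len(q),z0)],np.c_[q,np.full(len(q),z1)]]
def comp(m,hull=True):
    m=cv2.morphologyEx(m.astype(np.uint8),cv2.MORPH_OPEN,np.ones((3,3)))
    k,l,st,_=cv2.connectedComponentsWithStats(m)
    if k<2: return None
    i=1+np.argmax(st[1:,4]); o=(l==i).astype(np.uint8)
    if hull:
        c=cv2.convexHull(cv2.findNonZero(o)); o=cv2.fillConvexPoly(o*0,c,1)
    return o
def fit(views,masks,p0,dims,rnd=False):
    S=4
    def cost(q):
        p=np.array([q[0],q[1],q[2]/300]);e=0
        for d,m in zip(views,masks):
            h=cv2.convexHull(np.float32(proj(d,box(p,*dims,rnd))))
            r=cv2.fillConvexPoly(np.zeros((400*S,640*S),np.uint8),np.int32(np.round((h+.5)*S)),1)
            M=cv2.resize(m,None,fx=S,fy=S,interpolation=cv2.INTER_NEAREST)
            e+=1-np.sum(r&M)/np.sum(r|M)
        return e/len(views)
    best=None; x=np.array([p0[0],p0[1],p0[2]*300])
    for st in (25,8):
        sim=np.r_[[x],x+np.eye(3)*st]
        r=minimize(cost,x,method='Nelder-Mead',options=dict(initial_simplex=sim,xatol=.2,fatol=1e-5,maxiter=120)); x=r.x
    return np.round([x[0],x[1],x[2]/300],3),round(1-r.fun,3)
def masks(d):
    w=cloud(d); hsv=cv2.cvtColor(d['image'],cv2.COLOR_RGB2HSV); H,S,V=[hsv[...,i].astype(int) for i in range(3)]
    x,y,z=np.moveaxis(np.nan_to_num(w,nan=-999),-1,0); ok=(x>230)&(x<900)&(y>-600)&(y<480)
    return dict(
     tray=comp((H<13)&(S>200)&ok&(y<0)&(z<110)),
     stand=comp((H>8)&(H<25)&(S>60)&(S<190)&(abs(z-100)<8)&ok),
     cutter=comp(((z>109)&(z<130)&(y>225)&(x<620)&ok)),
     stapler=comp(((z>108)&(z<160)&(y>110)&(y<232)&(x<620)&ok)),
     reel=comp((z>108)&(z<140)&(y>-50)&(y<100)&(x<620)&ok),
     stems=comp((z>8)&(z<90)&(x>580)&(y>30)&(y<200)&(H>25)&(H<75)&ok),
     bowl=comp((z>5)&(z<60)&(x>700)&(y<20)&(S<80)&ok),
     sprayer=comp((H>118)&(H<150)&(S>60)&(x>590)&(y>230)&ok))
D=dict(tray=((280,200,0,90),(530,-200,0)),stand=((240,400,95,100),(490,170,0)),cutter=((160,32,100,118),(490,294,0)),
 stapler=((140,36,100,148),(480,175,0)),reel=((76,76,100,130,),(522,40,0)),stems=((79,79,0,75),(670,100,0)),bowl=((90,90,0,45),(785,-58,0)))
def measure(ds,names=D):
    ms=[masks(d) for d in ds]; out={}
    for n in names:
        vm=[(d,m[n]) for d,m in zip(ds,ms) if m[n] is not None]
        out[n]=fit([v[0] for v in vm],[v[1] for v in vm],D[n][1],D[n][0],n in('reel','stems','bowl'))
        e=[fit([d],[m],out[n][0],D[n][0],n in('reel','stems','bowl')) for d,m in vm] if len(vm)>1 else []
        print(n,out[n],*e)
    return out,ms
E
python3 - <<'E'
from m import *
ds=[dict(np.load(f'pics/{f}.png.npz')) for f in 'ab']
o,ms=measure(ds)
ims=[]
for d,m in zip(ds,ms):
    im=d['image'][:,:,::-1].copy()
    for n,k in m.items():
        if k is not None: cv2.drawContours(im,cv2.findContours(k,0,2)[0],-1,(255,0,255),1)
    for n,(p,_) in o.items():
        h=cv2.convexHull(np.int32(np.round(proj(d,box(p,*D[n][0],n in('reel','stems','bowl')))))); cv2.polylines(im,[h],True,(255,255,255),1)
    ims.append(im[90:300,170:480] if d is ds[0] else im[90:390,110:480])
h=max(i.shape[0] for i in ims)
cv2.imwrite('pics/ov.png',np.hstack([cv2.copyMakeBorder(i,0,h-i.shape[0],0,0,0) for i in ims]))
d=get_image('wrist')
E
```

```text
tray (array([ 5.17830e+02, -2.21039e+02,  7.00000e-03]), np.float64(0.969))
stand (array([4.96323e+02, 1.64893e+02, 5.80000e-02]), np.float64(0.972)) (array([4.98791e+02, 1.65951e+02, 5.60000e-02]), np.float64(0.978)) (array([4.95351e+02, 1.61731e+02, 6.00000e-02]), np.float64(0.98))
cutter (array([4.85604e+02, 2.91394e+02, 5.90000e-02]), np.float64(0.783)) (array([4.83741e+02, 2.89932e+02, 7.40000e-02]), np.float64(0.862)) (array([4.84642e+02, 3.02629e+02, 8.50000e-02]), np.float64(0.766))
stapler (array([4.84029e+02, 1.68980e+02, 3.10000e-02]), np.float64(0.878)) (array([4.82866e+02, 1.67963e+02, 2.80000e-02]), np.float64(0.9)) (array([4.84238e+02, 1.80665e+02, 1.00000e-03]), np.float64(0.883))
reel (array([5.16695e+02, 3.72190e+01, 2.40000e-02]), np.float64(0.837)) (array([5.14285e+02, 3.51150e+01, 3.60000e-02]), np.float64(0.878)) (array([ 5.16979e+02,  5.15460e+01, -2.10000e-02]), np.float64(0.859))
stems (array([6.9175e+02, 9.7582e+01, 2.2000e-02]), np.float64(0.885)) (array([6.91358e+02, 9.59130e+01, 7.10000e-02]), np.float64(0.895)) (array([ 6.93740e+02,  1.07594e+02, -1.00000e-03]), np.float64(0.906))
bowl (array([ 7.81792e+02, -6.03320e+01,  9.60000e-02]), np.float64(0.718)) (array([ 7.72289e+02, -6.23640e+01,  1.37000e-01]), np.float64(0.645)) (array([ 7.86113e+02, -4.63470e+01,  1.64000e-01]), np.float64(0.84))
```

View pics/ov.png

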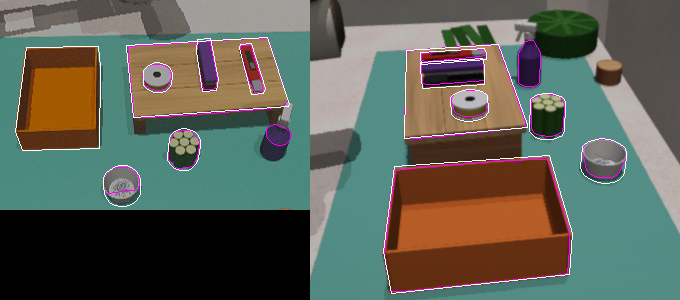

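The fits match the sizes given. The stand is at (496,165) with yaw 0.058, and the tray is at (518,-221) with yaw 0.007, which leaves an 86 mm gap. The things lie broadside to the push. First I'll push the tray.

```bash
cat > r.py <<'E'
from m import *
YAW=0.058; C=np.array([496.5,164.9]); ex=np.array([np.cos(YAW),np.sin(YAW)]); ey=np.array([-np.sin(YAW),np.cos(YAW)])
E0=C-200*ey
def W(x,y,z): return [*(E0+x*ex+y*ey),z]      # stand_edge frame -> world
def S(p): q=np.array(p[:2])-E0; return np.round([q@ex,q@ey],1)
def quat(sg): a=(sg*np.pi/2+YAW)/2; return [0,np.cos(a),np.sin(a),0]
E
python3 - <<'E'
from r import *
for sg in(1,-1):
    for p in (W(0,-340,40),W(0,-200,40),W(0,130,105),W(-10,380,200),W(-10,350,105)):
        q=solve_ik(p,quat(sg)); print(sg,np.round(p),None if q is None else np.round(q,2))
for n,p in dict(tray=(517.8,-221),cutter=(485.6,291.4),stapler=(484,169),reel=(516.7,37.2)).items(): print(n,S(p))
E
```

```text
1 [ 528. -374.   40.] [-0.8   0.51  1.51 -0.    1.12 -0.86]
1 [ 520. -234.   40.] [-0.64  0.34  1.74 -0.    1.06 -0.69]
1 [501.  95. 105.] [-0.05  0.1   1.88 -0.    1.16 -0.11]
1 [476. 344. 200.] [ 0.42  0.2   1.57 -0.    1.37  0.36]
1 [478. 314. 105.] [ 0.37  0.25  1.7  -0.    1.19  0.31]
-1 [ 528. -374.   40.] [-0.8   0.51  1.51 -0.    1.12  2.28]
-1 [ 520. -234.   40.] [-0.64  0.34  1.74 -0.    1.06  2.45]
-1 [501.  95. 105.] None
-1 [476. 344. 200.] [ 0.42  0.2   1.57 -0.    1.37 -2.78]
-1 [478. 314. 105.] [ 0.37  0.25  1.7  -0.    1.19 -2.83]
tray [  -1.1 -186.5]
cutter [ -3.5 326.9]
stapler [-12.2 204.8]
reel [12.8 71.3]
```

```bash
python3 - <<'E'
from r import *
q=quat(1)
move_pose(W(0,-350,180),q)
servo_line(W(0,-350,40),vel=200)
gripper_to(75)
servo_line(W(0,-235,40),vel=120)
f0=np.array(sense()['force'])
y=-235
while y<-190:
    y+=3; servo_line(W(0,y,40),vel=40)
    s=sense(); f=(np.array(s['force'])-f0)[:2]@ey; print(y,S(s['ee_pos']),round(f,1))
    if f<-18: break
print(s['time_s'])
save('scene','c.png'); d=save('side','d.png')
E
python3 - <<'E'
from r import *
D['tray']=(D['tray'][0],(510,-135,.05))
o,_=measure([dict(np.load('pics/d.png.npz'))],['tray']); p=o['tray'][0]; print(S(p),p[2]-YAW)
E
```

```text
-232 [-1.000e-01 -2.323e+02] -2.1
-229 [  -0. -229.] -2.1
-226 [ 1.000e-01 -2.257e+02] -2.2
-223 [ 1.000e-01 -2.227e+02] -1.4
-220 [ 1.000e-01 -2.197e+02] -1.4
-217 [ 1.000e-01 -2.168e+02] -2.8
-214 [ 1.000e-01 -2.138e+02] -1.9
-211 [ 2.00e-01 -2.11e+02] -2.8
-208 [   0.4 -211.1] -12.9
-205 [   0.4 -211.3] -21.9
6.125
tray (array([ 5.07135e+02, -1.31024e+02,  6.30000e-02]), np.float64(0.972))
[ -6.5 -96. ] 0.0049999999999999975
```

View pics/c.png

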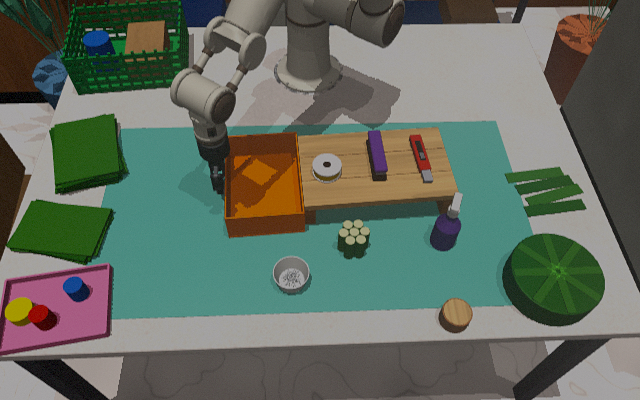

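The tray (225-303, 133-235) now stands flush and square against the stand. Next I'll push the reel.

```bash
cat >> r.py <<'E'
def push(x,ystart,yend,width=50,z=103,vel=110,yslow=None):
    move_pose(W(x,ystart,185),quat(1)); gripper_to(width)
    servo_line(W(x,ystart,z),vel=120); f0=np.array(sense()['force']); print('down',sense()['ee_pos'],np.round(f0,1))
    servo_line(W(x,yend,z),vel=vel); s=sense(); print('f',np.round(np.array(s['force'])-f0,1),S(s['ee_pos']))
    servo_line(W(x,yend+15,z+15),vel=150); servo_line(W(x,yend+15,185),vel=250); print('t',sense()['time_s'])
E
python3 - <<'E'
from r import *
servo_line(W(0,-235,40)); servo_line(W(0,-235,185),vel=250)
move_pose(W(0,-60,200),quat(1))
push(11,138,-25)
pause(.5); save('scene','e.png'); save('side','f.png')
a=[cv2.imread('pics/e.png')[90:300,170:480],cv2.imread('pics/f.png')[90:390,110:480]]
a[0]=cv2.copyMakeBorder(a[0],0,90,0,0,0); cv2.imwrite('pics/ef.png',np.hstack(a))
E
```

```text
down [511.74188372 103.62702071 103.78266485] [0.7 0.3 0.8]
f [-0.7  0.5 -1.1] [ 10.9 -24.4]
t 12.4
```

View pics/ef.png

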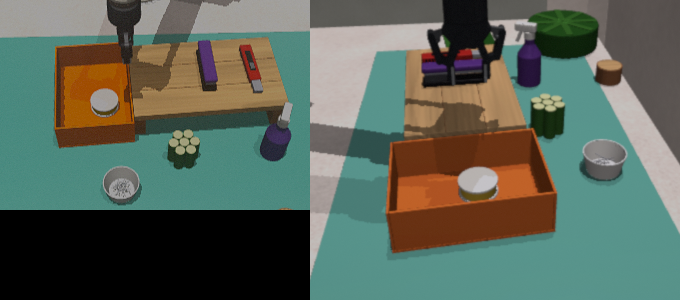

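The reel lies flat in the tray (crop 105,100), and the tray is still flush. The stapler is next.

Run:
```python
from r import *
push(-12,260,-25)
pause(.5); save('scene','g.png'); save('side','i.png')
a=[cv2.imread('pics/g.png')[90:300,170:480],cv2.imread('pics/i.png')[90:390,110:480]]
a[0]=cv2.copyMakeBorder(a[0],0,90,0,0,0); cv2.imwrite('pics/gi.png',np.hstack(a))
```

```text
down [481.71205915 224.20006459 103.78249096] [-0.5  1.1  0.2]
f [ 0.7 -0.7 -0.3] [-12.  -24.7]
t 18.55
```

View pics/gi.png

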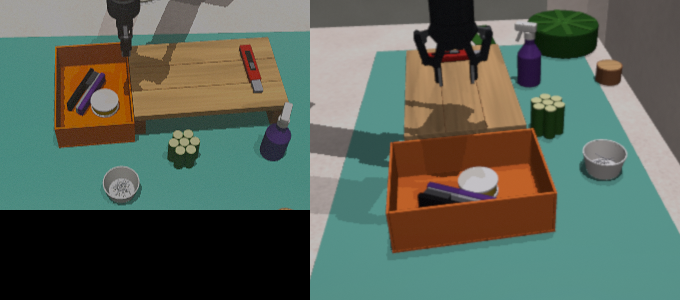

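The stapler lies in the tray beside the reel. The cutter is last.

Run:
```python
from r import *
push(-4,376,-25,z=102)
pause(.7); save('scene','j.png'); d=save('side','k.png')
a=[cv2.imread('pics/j.png')[90:300,170:480],cv2.imread('pics/k.png')[90:390,110:480]]
a[0]=cv2.copyMakeBorder(a[0],0,90,0,0,0); cv2.imwrite('pics/jk.png',np.hstack(a))
D['tray']=(D['tray'][0],(507,-131,.06)); o,_=measure([d],['tray']); print(S(o['tray'][0]))
w=cloud(d); v=(w[...,1]<-45)&(w[...,1]>-225)&(abs(w[...,0]-507)<125); print(np.nanpercentile(w[v][:,2],[50,90,99]))
```

```text
down [482.98290305 340.62971517 102.87423364] [0.4 0.5 0.2]
f [-0.4  0.  -1. ] [ -4.  -24.8]
t 26.15
tray (array([ 5.07624e+02, -1.30810e+02,  6.30000e-02]), np.float64(0.97))
[ -6.  -95.9]
[313.94868855 493.28302506 516.87453182]
```

View pics/jk.png

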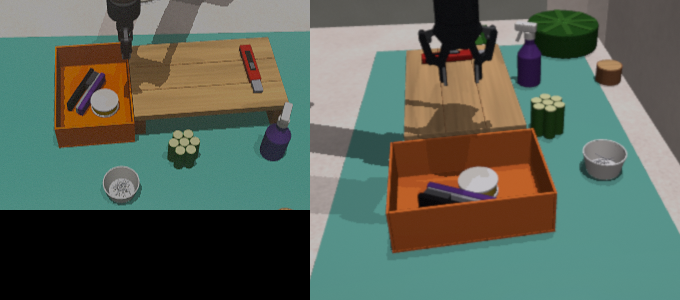

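The cutter (crop 251,68) did not move: with the fingers open, the tips passed over its 18 mm body. I'll bring the fingers nearly shut, find the stand's surface by touch, and push just above it.

Run:
```python
from r import *
ds=[dict(np.load(f'pics/{f}.png.npz')) for f in 'j']; o,_=measure(ds,['cutter']); print(S(o['cutter'][0]))
x=-5
move_pose(W(x,374,185),quat(1)); gripper_to(20)
servo_line(W(x,374,110),vel=120); pause(.2); f0=sense()['force'][2]; z=110
while z>90:
    z-=1; servo_line(W(x,374,z),vel=20); f=sense()['force'][2]-f0
    if abs(f)>4: break
print(z,f,sense()['ee_pos'],sense()['width'],sense()['time_s'])
servo_line(W(x,374,z+4),vel=40)
print(np.round(sense()['force'],1))
d=save('side','l.png')
```

```text
cutter (array([4.83049e+02, 2.89986e+02, 6.60000e-02]), np.float64(0.848))
[ -6.2 325.7]
90 -0.3237954026804317 [481.35564237 338.28012552  89.89136524] 20.03453173125106 34.7583
[-0.6  0.3  0.7]
```

Run:
```python
from r import *
d=save('scene','n.png')
a=cv2.resize(cv2.imread('pics/n.png')[90:240,330:490],None,fx=2.4,fy=2.4); b=cv2.resize(cv2.imread('pics/l.png')[80:230,180:340],None,fx=2.4,fy=2.4)
cv2.imwrite('pics/nl.png',np.hstack([a,b]))
s=sense();print(proj(d,np.array([s['ee_pos']]))-[330,90],s['ee_pos'],s['orientation'])
```

```text
[[107.27982721  69.54006697]] [481.53198022 338.38357966  94.18222266] [5.99183893e-05 6.86290760e-01 7.27327273e-01 1.63629922e-04]
```

View pics/nl.png

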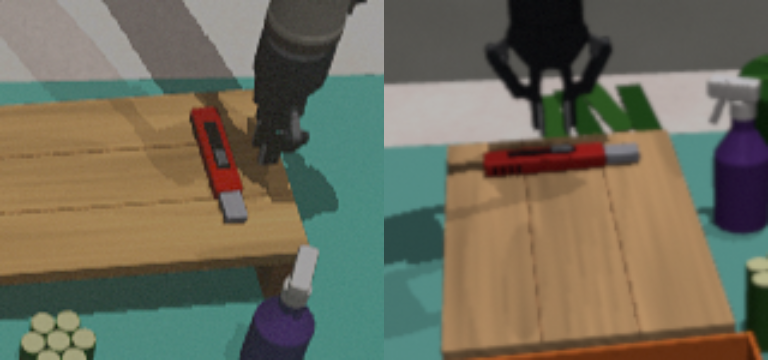

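The finger tips (left panel 265,160) still stand a little clear of the wood behind the cutter. I'll keep probing down in small steps.

Run:
```python
from r import *
x=-5; f0=np.array(sense()['force']); z=91
servo_line(W(x,370,91),vel=20)
while z>78:
    z-=1; servo_line(W(x,370,z),vel=20); f=np.array(sense()['force'])-f0
    if abs(f[2])>4 : break
print(z,np.round(f,1),sense()['ee_pos'])
servo_line(W(x,370,z+4),vel=40); print(sense()['ee_pos'],sense()['time_s'])
```

```text
78 [ 1.3 -0.3  0.3] [481.63030228 334.31270487  77.95236813]
[482.00672227 334.48248425  82.5299254 ] 39.0083
```

Run:
```python
from r import *
for n in('scene','side'):
    d=save(n,'p_%s.png'%n); w=cloud(d); p=sense()['ee_pos']
    v=np.isfinite(w[...,2])&(abs(w[...,0]-482)<60)&(abs(w[...,1]-334)<45)&(w[...,2]>104)&(w[...,2]<260)
    q=w[v]; print(n,proj(d,np.array([p])))
    for z in range(104,200,8):
        k=q[(q[:,2]>=z)&(q[:,2]<z+8)]
        if len(k): print(z,len(k),np.round(k.min(0)),np.round(k.max(0)),np.round(np.median(k,0)))
d=np.load('pics/p_scene.png.npz'); e=np.load('pics/p_side.png.npz')
a=cv2.resize(d['image'][110:210,390:490,::-1],None,fx=4,fy=4,interpolation=2); b=cv2.resize(e['image'][80:180,200:300,::-1],None,fx=4,fy=4,interpolation=2)
cv2.imwrite('pics/q.png',np.hstack([a,b]))
```

```text
scene [[434.98632292 162.48843338]]
104 35 [423. 296. 104.] [540. 363. 112.] [512. 328. 105.]
112 159 [422. 289. 112.] [542. 343. 120.] [497. 299. 118.]
120 79 [426. 289. 120.] [535. 347. 128.] [498. 299. 121.]
128 23 [466. 323. 128.] [511. 342. 136.] [495. 329. 131.]
136 11 [466. 325. 136.] [506. 330. 143.] [498. 328. 140.]
144 16 [459. 321. 145.] [507. 336. 152.] [474. 324. 149.]
152 44 [440. 320. 152.] [528. 352. 160.] [504. 325. 157.]
160 23 [438. 320. 160.] [532. 339. 168.] [505. 325. 165.]
168 44 [443. 318. 169.] [535. 348. 176.] [503. 327. 172.]
176 42 [436. 317. 176.] [541. 352. 184.] [504. 326. 179.]
184 34 [465. 316. 184.] [542. 344. 192.] [504. 322. 188.]
192 29 [470. 316. 193.] [542. 357. 200.] [504. 326. 196.]
side [[252.32820006 148.16401525]]
104 11 [427. 323. 104.] [529. 350. 112.] [470. 330. 109.]
112 69 [427. 289. 113.] [540. 333. 120.] [496. 302. 118.]
120 76 [422. 289. 120.] [528. 333. 128.] [482. 296. 121.]
128 35 [457. 321. 128.] [502. 342. 136.] [489. 326. 132.]
136 32 [457. 321. 136.] [502. 338. 144.] [480. 327. 140.]
144 43 [451. 318. 144.] [520. 342. 152.] [470. 325. 149.]
152 74 [437. 318. 152.] [523. 341. 160.] [468. 325. 157.]
160 90 [432. 318. 160.] [526. 350. 168.] [468. 324. 164.]
168 75 [428. 312. 168.] [531. 351. 176.] [469. 323. 172.]
176 89 [424. 315. 176.] [537. 349. 184.] [475. 323. 180.]
184 101 [422. 313. 184.] [540. 341. 192.] [485. 323. 188.]
192 134 [423. 314. 192.] [540. 341. 200.] [480. 324. 196.]
```

View pics/q.png

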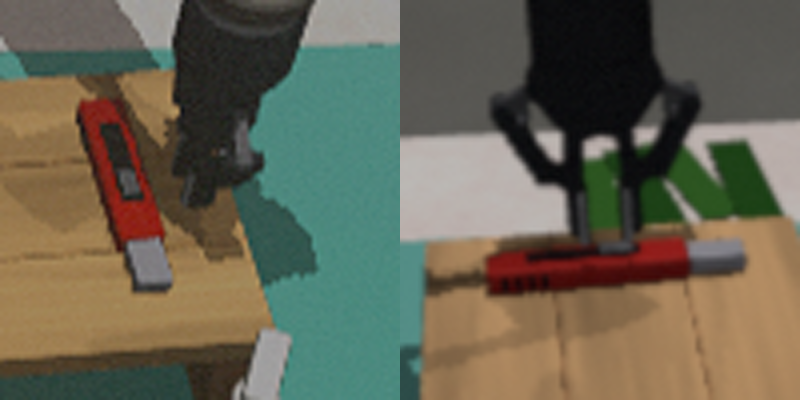

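At 78 mm nominal there is still no contact, so I'll push at 80 mm in guarded steps and check whether the cutter moves.

Run:
```python
from r import *
x=-6; f0=np.array(sense()['force']); servo_line(W(x,370,80),vel=20)
for y in range(365,318,-5):
    servo_line(W(x,y,80),vel=50); f=np.array(sense()['force'])-f0
    print(y,np.round(f,1),end=' ')
    if np.linalg.norm(f)>20: print('STOP');break
print(sense()['ee_pos'],sense()['time_s'])
d=save('scene','r.png'); hsv=cv2.cvtColor(d['image'],cv2.COLOR_RGB2HSV); w=cloud(d)
def red(d):
    h=cv2.cvtColor(d['image'],cv2.COLOR_RGB2HSV); m=((h[...,0]<5)|(h[...,0]>174))&(h[...,1]>150); m[:,:300]=0; m[240:]=0
    p=np.argwhere(m); return np.round(p.mean(0),1),len(p),np.round(np.nanmedian(cloud(d)[m],0))
print(red(np.load('pics/j.png.npz')),red(d))
```

```text
365 [ 1.4  0.6 -0.7] 360 [ 0.9 -0.  -1.2] 355 [-0.4  0.8  0.1] 350 [ 0.3  0.9 -0.4] 345 [ 0.9  0.5 -0.1] 340 [ 1.3  0.6 -0.1] 335 [ 0.6  0.8 -0.1] 330 [ 0.6 -0.2 -0.3] 325 [ 0.6 -0.   0.9] 320 [ 1.3  0.1 -0.2] [483.59723945 284.01589035  80.00035693] 41.8667
(array([152.9, 419.8]), 273, array([481., 286., 118.])) (array([154.3, 408.3]), 208, array([494., 250., 118.]))
```

The cutter is now moving with the fingers, so I'll push it all the way off.

Run:
```python
from r import *
x=-6; f0=np.array(sense()['force'])
for y in [280,240,200,160,120,80,40,15,0,-15,-30]:
    servo_line(W(x,y,80),vel=90); f=np.array(sense()['force'])-f0
    if np.linalg.norm(f)>20: print('STOP',y,f);break
servo_line(W(x,y+10,110),vel=150); servo_line(W(x,60,190),vel=250); pause(.5)
print(sense()['time_s'])
save('scene','s.png'); d=save('side','t.png')
a=[cv2.imread('pics/s.png')[90:300,170:480],cv2.imread('pics/t.png')[90:390,110:480]]
a[0]=cv2.copyMakeBorder(a[0],0,90,0,0,0); cv2.imwrite('pics/st.png',np.hstack(a))
D['tray']=(D['tray'][0],(507,-131,.06)); o,_=measure([d],['tray']); print(S(o['tray'][0]))
```

```text
48.8917
tray (array([ 5.07853e+02, -1.30549e+02,  5.90000e-02]), np.float64(0.969))
[ -5.8 -95.6]
```

View pics/st.png

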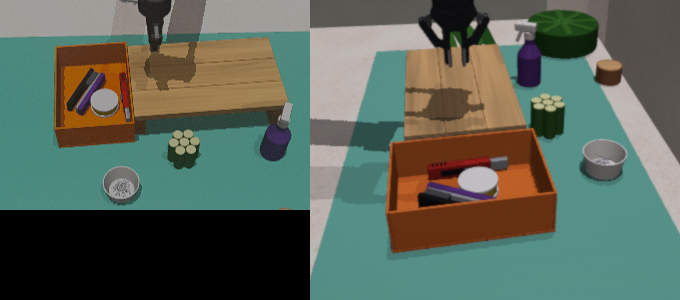

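Run:
```python
from r import *
d=np.load('pics/t.png.npz'); h=cv2.cvtColor(d['image'],cv2.COLOR_RGB2HSV); w=cloud(d)
m=((h[...,0]<4)|(h[...,0]>174))&(h[...,1]>150)&(w[...,1]<-20)&(w[...,1]>-130)&(w[...,2]>0)&(w[...,2]<95)
m=cv2.morphologyEx(m.astype(np.uint8),cv2.MORPH_OPEN,np.ones((3,3)))>0
p=w[m]; y=(p[:,:2]-E0)@ey; print(len(p),np.percentile(y,[5,50,95]),np.percentile(p[:,2],[5,50,95]))
g=(h[...,1]<60)&(w[...,1]<-20)&(w[...,1]>-130)&(w[...,2]>0)&(w[...,2]<95); q=w[g]; print(len(q),np.percentile(q[:,2],[5,50,95]))
```

```text
606 [-26.99654561 -22.84299816 -12.78417494] [14.78957615 34.89993702 39.49939719]
9200 [ 0.35114252  8.42050552 68.39050345]
```

The cutter lies on its edge on the tray floor, its top at about 39 mm, which is well below the rim and clear of the stand.

```bash
python3 -c "
from workcell import *
print(close_job())"
```

```text
the job is handed in; nothing more can be done
None
```

The job is handed in at about 49 s of the 72 s allowed: the tray is flush and square against the stand with the reel, stapler and utility knife inside it, none appears to touch the stand, and the stems, bowl and sprayer look unmoved; the judge's result was not shown.

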